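# Shut the row of open tube lids with one fingertip sweep

## Robot

A 7-joint arm with a two-finger parallel gripper is mounted at the origin on the work surface. World frame = base frame: x ahead of the robot, y to its left, z up, the work surface at z = 0. Lengths are in m, angles in rad, forces in N, time in s.
With the tool pointing down it reaches from about 0.425 to 0.875 m from the base axis. Payload 4.7 kg.
Tool frame: the origin (TCP) lies between the finger pads; the fingertips stand 8 mm ahead of it and the grasp point (between the pads) lies 11 mm behind it; z points along the fingers, y is the line along which they close (so a half turn about z gives the same grasp; the last joint's range is limited). The gripper opens to 87 mm and grips with 3 to 60 N. Pads are 19 mm wide; open, the fingers measure 117 mm over their backs; the gripper's body (75 mm by 190 mm) begins 51 mm behind the grasp point.
Start: joints at [1.199, 0.321, -0.07, 1.45, 0.023, 1.371, -0.057], TCP at [0.245, -0.602, 0.231] pointing down, gripper open.
Joint ranges: [-2.86, 2.86], [-0.3, 2.09], [-1.38, 1.24], [0.06, 2.45], [-1.56, 4.7], [0.09, 2.05], [-2.69, 2.69]. Speed limits (rad/s): [2.57, 2.57, 3.14, 3.14, 3.14, 3.14, 3.14].

## Interface

Orientations are given as [roll, pitch, yaw] about the fixed x, y, z axes, in that order (R = Rz(yaw) Ry(pitch) Rx(roll)).
In Python, from workcell import r gives the robot as it stands.
- The arm moves only by the tool carry_out, never from a script. Its argument "moves" is a list that holds one entry, the list of rows, each a list of 7 numbers: the shift along the tool's x, y, z in mm, then the turn, a rotation vector about the tool's x, y, z in rad, then the opening, from 0 (shut) to 1 (fully open). In form: [[[tx, ty, tz, wx, wy, wz, jaw], ...]]. A call has 1 to 12 rows; each row shifts and turns the commanded pose from where the row before left it, along the tool's axes as they then stand; what a row does not reach is not made up. A row lasts 1/8 s, in which the tool goes at most 62.5 mm and 10.7 degrees, less where a joint would pass 70% of its speed; a pose out of reach is approached as far as the arm can. A call with a gripper value outside its range is refused whole. The fingers move at their own pace and stop on an object; "grip_force" is the grip in N (left out, the last holds). Time passes only in rows, so rows that do not move let the fingers close. It gives the time, the measured TCP pose, the force, the opening and the grip force at its end, in the units of the state.
- r.read_state(): the state, without advancing time (a new reading comes with each control period).
- r.grab_frame(name): name is "scene" or "top" or "wrist"; returns the picture (420x560x3 uint8, blue, green, red); there is no depth.
- r.calibration(name): a dict with "camera_matrix" (3x3 intrinsics, pixels), "origin" and "orientation" of the camera in the world; the wrist camera has in their place "hand_eye" (4x4, takes a point from camera to tool coordinates, whose origin is the TCP and whose axes are the flange's). Camera axes: x right, y down, z forward; pixel columns grow to the right and rows downward; lengths in m; the calibration is good to about 2 mm. A picture is of the moment at which its call begins: read the wrist's pose just before it. calibration takes no time and is no camera call.
- r.sign_off(): hands the job in; it is judged then, once.
The state is a dict: "time": time; "joints": joint angles; "qvel": joint speeds; "effort": joint torques, N m; "position": TCP position; "tool_rot": TCP orientation; "contact_force": force on the tool from outside, world axes, zero at the start; "torque": the same for the moment, N m; "width": opening from 0.0 (shut) to 1.0 (fully open); "finger_force": force on a finger pad.
Only numpy, scipy, OpenCV 4.12 (cv2) and the standard library are available. Lean on these libraries where they do the work, as an engineer would, in place of code of your own. Each camera call takes 0.05 s, during which the arm holds its last target. There are 200 camera calls.

## Task

Run your fingertips lightly along the row of open amber tubes in the metal block on the print bed, starting behind the lid of the first tube (the end towards which the lids' backs face), so that the lids fold over one after another along the row and all four end up fully shut. Touch them gently: do not lift or tip the tube block, leave the dish, bottle, cartridge stand and nozzle cap where they are, and finish with the hand clear.

Things in the scene. Friction and masses are not known exactly. Their poses are not given: they have to be found in the camera images.
- bed: Fixed pale print bed on the bench, 190 x 250 x 46 mm (own x, y, z); origin: centre of underside; own x away from the robot and y to its left at yaw 0 (yaw up to 0.5 rad either way). A recess 88 x 130 mm, floor 42 mm above the bench, locates the tube block. A spring clip 20 mm high stands on its +y margin, a grey locating corner 12 mm high at the far end of its -y margin.
- block: Loose aluminium tube block, 85.5 x 127.8 x 50 mm, about 1 kg, in the recess with 1 mm play; origin: centre of underside, axes as the bed's. Rows of four wells along y (30 mm steps) at x = -28, 0, 28 mm. Front row (x = -28): four fixed amber 5 ml tubes, lids open. Middle row empty. Far row: two shut tubes. Tube rims 8 mm above the block's top, tops of shut lids 12 mm.
- row_first (a point): Tube 1, at the -y end of the front row: centre of the top face of its lid when shut (62 mm above the block's underside, 104 mm above the bench). Fixed to the block, does not move with the lid.
- row_last (a point): The same point for tube 4, at the +y end of the front row, 90 mm from row_first. Tubes 2 and 3 stand between at 30 mm steps.
- dish: Loose clear Petri dish with a small pink printed lattice in it, 90 mm across, 15 mm high, on the bench beside the bed; origin: centre of underside, z up. Leave alone.
- bottle: Loose amber reagent bottle, 48 mm across, 100 mm high, on the bench beside the bed; origin: centre of underside, z up. Leave alone.
- cartridges: Loose white stand 70 x 55 mm with two clear ink cartridges with blue tops, 71 mm high in all, on the bench beside the bed; origin: centre of underside, z up. Leave alone.
- nozzle_cap: Loose small blue nozzle cap, 18 mm across, 24 mm high, standing on the bed's -y margin (46 mm above the bench); origin: centre of underside, z up. Leave alone.
- lid1 (a joint): Lid of tube 1, hinge angle in rad: 0 = shut flat, about 1.1 to 1.7 at the start, 1.9 = fully open. All lids alike: amber disc 20 mm across, 4 mm thick, 25.5 mm from hinge to lip. Hinge along the block's x at rim height, 12.5 mm from the tube's axis on its -y side: the open lid stands there and folds towards +y when its back (-y face) is pushed towards +y.
- lid2 (a joint): Lid of tube 2, as lid1. The hinges are stiff (0.01 N m, about half a newton at the lid) and a lid stays where it is left, without snap or spring. A finger drawn towards +y with its tip 0 to 3 mm above the shut lids' tops shuts it; 2 mm or more below them it jams.
- lid3 (a joint): Lid of tube 3, as lid1 and lid2.
- lid4 (a joint): Lid of tube 4, as lid1 and lid2.
Mind the look-alikes: they are no part of the job. There is more than one size of the block; the job needs the middle-sized.

How it is judged:
By the outcome, as a careful person would: the job done as asked, in the order asked, and still so for the second after the job is handed in, with the robot touching nothing.
It also fails if it takes over 51 s, if anything falls off the work surface, if the arm or the gripper's body presses on something with over 40 N, if the wrist force passes 120 N, or if a joint passes its speed limit or range.

## Working session

There is one attempt and no reset: what is moved stays moved. The work goes in short steps, Python scripts to look and compute and a tool call to move; the robot and the scene stay as the last step left them, time stands still between calls to the robot, and variables do not carry over. Pictures are saved under pics/ and viewed, at most 10 in all, crops included, and the job is handed in when it is done.

Besides the shell and the picture viewer there is one more tool, called after ">>>" as name([rows], argument=value, ...), one row to a line, values as JSON. carry_out: Moves the arm, as the interface text tells. Its arguments: {"type":"object","properties":{"moves":{"type":"array"},"grip_force":{"type":"number"}},"required":["moves"]}

```bash
mkdir -p pics
python3 - <<'E'
from workcell import r
import cv2
s=r.read_state();print(s)
for n in("scene","top"):
    cv2.imwrite(f"pics/{n}0.png",r.grab_frame(n));print(n,r.calibration(n))
print(r.calibration("wrist"))
E
```

```text
{'time': 0.0, 'joints': array([ 1.19911032,  0.32184511, -0.07008536,  1.45168786,  0.02262543,
        1.37078681, -0.05691249]), 'qvel': array([-1.15000267e-04, -6.10544432e-04, -1.75918636e-03,  2.86264595e-05,
       -5.50892026e-04,  3.65400965e-04,  1.48020069e-03]), 'effort': array([ 3.70140642e-04, -4.91284025e+01, -4.04076716e-01, -3.12526488e+01,
       -6.39911927e-02,  4.35965171e-02,  1.68298247e-04]), 'position': array([ 0.24432935, -0.60174674,  0.22944069]), 'tool_rot': array([-3.13965649e+00,  1.22991967e-04,  3.85810159e-01]), 'contact_force': array([ 0.9741474 ,  0.03531788, -0.24102872]), 'torque': array([0.02978276, 0.00156864, 0.02552984]), 'finger_force': 0.0, 'width': 1.0008325493140398}
scene {'camera_matrix': array([[394.86636316,   0.        , 280.5388932 ],
       [  0.        , 394.86636316, 204.80007039],
       [  0.        ,   0.        ,   1.        ]]), 'origin': array([0.92210002, 0.58693088, 0.54752378]), 'orientation': array([-2.15883813, -0.00778466,  2.56240901])}
top {'camera_matrix': array([[401.74033435,   0.        , 285.23207287],
       [  0.        , 401.74033435, 208.47484957],
       [  0.        ,   0.        ,   1.        ]]), 'origin': array([0.41013868, 0.0242811 , 0.77641444]), 'orientation': array([-2.93645835e+00, -4.77266213e-04, -1.57790476e+00])}
{'camera_matrix': array([[336.61704407,   0.        , 275.5345543 ],
       [  0.        , 336.61704407, 207.39185685],
       [  0.        ,   0.        ,   1.        ]]), 'hand_eye': array([[ 8.75852614e-05, -9.61716623e-01, -2.74045853e-01,
         7.40221207e-02],
       [ 9.99999973e-01,  1.43112873e-04, -1.82629180e-04,
         1.30294903e-04],
       [ 2.14857008e-04, -2.74045830e-01,  9.61716610e-01,
        -1.54560785e-01],
       [ 0.00000000e+00,  0.00000000e+00,  0.00000000e+00,
         1.00000000e+00]])}
```

View pics/scene0.png

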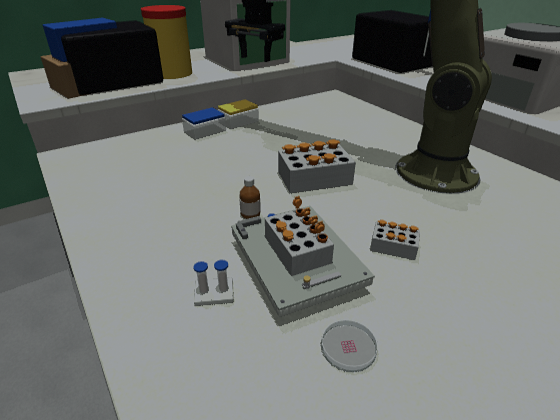

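View pics/top0.png

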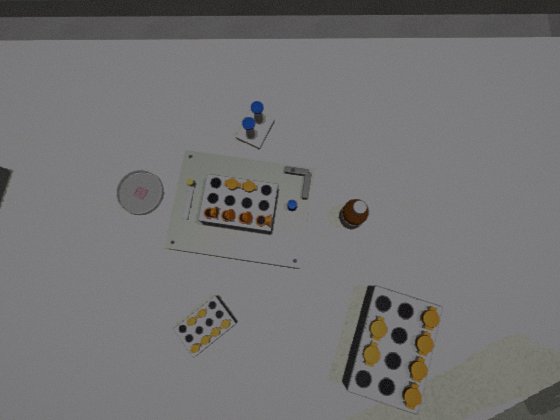

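The scene shows the target on the print bed at scene px (300,237) / top px (240,203), with its lids open. The look-alikes are the small block at top px (206,325) and the large one at (394,348), both off the bed with shut lids. I choose the one on the bed and check it in an enlarged crop.

```bash
cat > h.py <<'E'
import numpy as np,cv2
from scipy.spatial.transform import Rotation as R
def cam(r,n,s=None):
    c=r.calibration(n);K=c["camera_matrix"]
    if n=="wrist":
        T=np.eye(4);T[:3,:3]=R.from_euler("xyz",s["tool_rot"]).as_matrix();T[:3,3]=s["position"]
        T=T@c["hand_eye"];return K,T[:3,3],T[:3,:3]
    return K,c["origin"],R.from_euler("xyz",c["orientation"]).as_matrix()
def cast(C,px,z):
    K,o,M=C;d=(M@np.linalg.inv(K)@np.c_[np.atleast_2d(px),np.ones(len(np.atleast_2d(px)))].T).T
    return o+d*((z-o[2])/d[:,2])[:,None]
def proj(C,P):
    K,o,M=C;q=(np.atleast_2d(P)-o)@M;u=q@K.T;return u[:,:2]/u[:,2:]
E
python3 - <<'E'
from workcell import r
from h import *
im=cv2.imread("pics/top0.png");C=cam(r,"top")
x0,y0,w,h=155,140,170,135
cv2.imwrite("pics/crop0.png",cv2.resize(im[y0:y0+h,x0:x0+w],None,fx=4.5,fy=4.4,interpolation=cv2.INTER_CUBIC))
g=cv2.cvtColor(im,cv2.COLOR_BGR2GRAY)
m=(g[170:240,195:285]<60).astype(np.uint8)
n,l,st,c=cv2.connectedComponentsWithStats(m)
for i in range(1,n):
    if st[i,4]>20: 
        p=c[i]+[195,170];print("dark",p.round(1),st[i],cast(C,p,.092)[0].round(4))
m=(g[165:240,190:290]>150).astype(np.uint8)
hs=cv2.cvtColor(im,cv2.COLOR_BGR2HSV)
for px in [(191,156),(295,261),(172,242),(190,182),(292,205)]:print(px,im[px[1],px[0]],cast(C,px,.046)[0].round(4))
E
```

```text
dark [215.4 182.5] [16  8 10 10 81] [0.6001 0.1457 0.092 ]
dark [265.8 189.6] [66 15 10 10 80] [0.5867 0.0568 0.092 ]
dark [244.4 224.2] [  6  20  78  45 291] [0.5253 0.0936 0.092 ]
dark [212.6 197.7] [13 23 10 10 83] [0.5726 0.1499 0.092 ]
dark [229.4 200.1] [30 26 10 10 78] [0.5682 0.1203 0.092 ]
dark [246.5 202.5] [47 28 10 10 82] [0.5637 0.0905 0.092 ]
dark [263.5 205. ] [64 30 10 11 82] [0.559  0.0608 0.092 ]
dark [211.5 212.8] [10 37 14 11 80] [0.5458 0.1509 0.092 ]
dark [228.6 215.4] [27 40 13 11 79] [0.5409 0.1211 0.092 ]
dark [245.9 217.9] [45 42 12 12 71] [0.5364 0.0911 0.092 ]
dark [260.6 219.7] [62 46  8  8 56] [0.533  0.0657 0.092 ]
(191, 156) [54 53 55] [0.6657 0.202  0.046 ]
(295, 261) [68 62 66] [0.465  0.0059 0.046 ]
(172, 242) [53 46 49] [0.5011 0.23   0.046 ]
(190, 182) [ 56 117 125] [0.6143 0.2018 0.046 ]
(292, 205) [123  62  29] [0.5686 0.0102 0.046 ]
```

View pics/crop0.png

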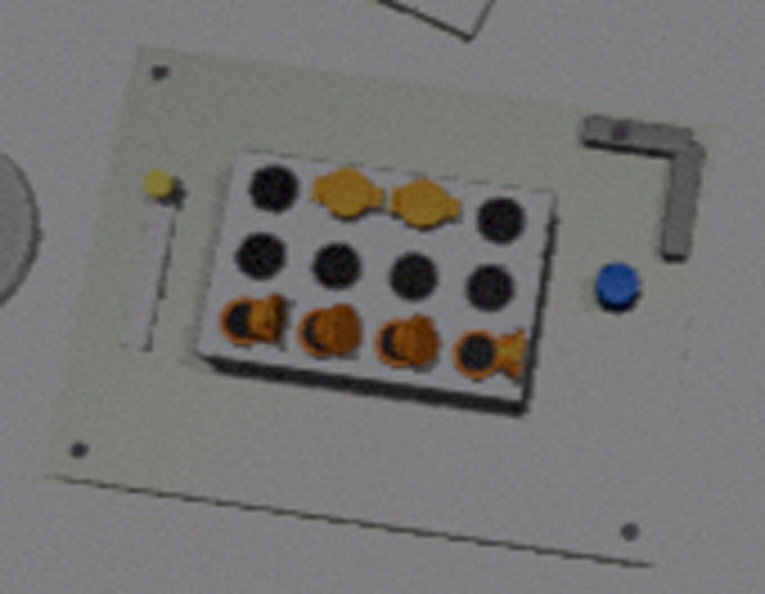

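Crop: confirmed. It is the bed block, with four open amber lids in the front row (crop px (245,318) to (490,353)), hinges on the right (-y, nozzle cap side), two shut tubes in the far row and an empty middle row. Well pitch is 30.0 mm, so the plane and scale are right. Next I work out the transit to a point behind tube 1.

```bash
cat > plan.py <<'E'
from workcell import r
from h import *
st=[r.read_state() for _ in range(3)];s=st[-1];p=s["position"];yaw=s["tool_rot"][2]
print([x["position"].round(4) for x in st])
ctr=np.array([.5659,.1054]);Y=np.array([.151,.9885]);X=np.array([.9885,-.151])
first=ctr-.028*X-.045*Y;tgt=first-.055*Y;ty=np.arctan2(Y[1],Y[0])
print("first",first,"tgt",tgt,"yaw",ty)
N=14;r0,a0=np.hypot(*p[:2]),np.arctan2(p[1],p[0]);r1,a1=np.hypot(*tgt),np.arctan2(tgt[1],tgt[0])
q=p[:2];y=yaw
for i in range(1,N+1):
    t=i/N;R_=r0+(r1-r0)*t;a=a0+(a1-a0)*t;n=R_*np.array([np.cos(a),np.sin(a)])
    d=n-q;c,s_=np.cos(y),np.sin(y);print([round(1e3*(d@[c,s_])),round(1e3*(d@[s_,-c])),0,0,0,round(-(ty-yaw)/N,3),0])
    q=n;y+=(ty-yaw)/N
E
python3 plan.py
```

```text
[array([ 0.2443, -0.6018,  0.2296]), array([ 0.2443, -0.6018,  0.2296]), array([ 0.2443, -0.6018,  0.2296])]
first [0.531427  0.0651455] tgt [0.523122 0.010778] yaw 1.4192114344165525
[55, -11, 0, 0, 0, np.float64(-0.074), 0]
[54, -12, 0, 0, 0, np.float64(-0.074), 0]
[53, -13, 0, 0, 0, np.float64(-0.074), 0]
[52, -13, 0, 0, 0, np.float64(-0.074), 0]
[51, -14, 0, 0, 0, np.float64(-0.074), 0]
[50, -14, 0, 0, 0, np.float64(-0.074), 0]
[49, -15, 0, 0, 0, np.float64(-0.074), 0]
[49, -15, 0, 0, 0, np.float64(-0.074), 0]
[48, -16, 0, 0, 0, np.float64(-0.074), 0]
[47, -16, 0, 0, 0, np.float64(-0.074), 0]
[46, -17, 0, 0, 0, np.float64(-0.074), 0]
[45, -17, 0, 0, 0, np.float64(-0.074), 0]
[44, -18, 0, 0, 0, np.float64(-0.074), 0]
[43, -18, 0, 0, 0, np.float64(-0.074), 0]
```

>>> carry_out([
  [[30, -6, 0, 0, 0, -0.04, 0], [55, -12, 0, 0, 0, -0.074, 0], [54, -12, 0, 0, 0, -0.074, 0], [52, -13, 0, 0, 0, -0.074, 0], [52, -14, 0, 0, 0, -0.074, 0], [50, -14, 0, 0, 0, -0.074, 0], [50, -15, 0, 0, 0, -0.074, 0], [49, -15, 0, 0, 0, -0.074, 0], [48, -16, 0, 0, 0, -0.074, 0], [47, -16, 0, 0, 0, -0.074, 0], [46, -17, 0, 0, 0, -0.074, 0], [30, -11, 0, 0, 0, -0.074, 0]],
], grip_force=5)

```text
time: 1.6
position: [0.5336, -0.1152, 0.2305]
tool_rot: [-3.141, -0.001, 1.248]
contact_force: [-0.1, -0.7, -0.3]
width: 0.007
finger_force: 0.0
```

```bash
sed -i 's/^N=14/N=3/' plan.py; python3 plan.py
python3 - <<'E'
from workcell import r
from h import *
s=r.read_state();print(s["time"],s["position"],s["tool_rot"],s["qvel"].round(2),s["width"],s["joints"].round(2),s["contact_force"])
E
```

```text
[array([ 0.5336, -0.1152,  0.2305]), array([ 0.5336, -0.1152,  0.2305]), array([ 0.5336, -0.1152,  0.2305])]
first [0.531427  0.0651455] tgt [0.523122 0.010778] yaw 1.4192114344165525
[41, -14, 0, 0, 0, np.float64(-0.057), 0]
[40, -14, 0, 0, 0, np.float64(-0.057), 0]
[39, -15, 0, 0, 0, np.float64(-0.057), 0]
1.6 [ 0.53359184 -0.11524514  0.23054073] [-3.14146921e+00 -5.74294527e-04  1.24795242e+00] [-0.2  -0.09 -0.2   0.1   0.   -0.01  0.16] 0.006929012223988699 [ 0.64  0.13 -0.52  1.7   0.07  1.33 -0.21] [-0.06617602 -0.71062656 -0.32878189]
```

>>> carry_out([
  [[38, -13, 0, 0, 0, -0.05, 0], [37, -13, 0, 0, 0, -0.05, 0], [37, -13, 0, 0, 0, -0.05, 0], [0, 0, 0, 0, 0, 0, 0], [0, 0, 0, 0, 0, 0, 0], [0, 0, 0, 0, 0, 0, 0]],
])

```text
time: 2.35
position: [0.527, -0.0025, 0.2304]
tool_rot: [-3.141, 0.0, 1.388]
contact_force: [-0.3, -1.2, -0.1]
width: 0.002
finger_force: 0.0
```

Run:
```python
from workcell import r
from h import *
s=r.read_state();print(s["position"],s["tool_rot"],np.abs(s["qvel"]).max(),s["contact_force"])
im=r.grab_frame("wrist");C=cam(r,"wrist",s)
cv2.imwrite("pics/w1.png",im)
ctr=np.array([.5659,.1054]);Y=np.array([.151,.9885]);X=np.array([.9885,-.151])
P=[[*(ctr+y*Y),.092] for y in(-.045,-.015,.015,.045)]
print("expected mid wells",proj(C,P).round(1))
g=cv2.cvtColor(im,cv2.COLOR_BGR2GRAY);n,l,st,c=cv2.connectedComponentsWithStats((g<60).astype(np.uint8))
for i in range(1,n):
    if 150<st[i,4]<3000: print(c[i].round(1),st[i,2:],cast(C,c[i],.092)[0].round(4))
```

```text
[ 0.52695529 -0.00245964  0.23036345] [-3.14135892e+00  4.89894233e-04  1.38776351e+00] 0.0055090916788615284 [-0.26292571 -1.18546839 -0.05215976]
expected mid wells [[300.4 119.1]
 [300.   81.2]
 [299.6  41. ]
 [299.1  -1.8]]
[549.6 267.8] [ 40  35 498] [ 0.7704 -0.1175  0.092 ]
[ 57.2 325.1] [ 23  21 349] [ 0.2862 -0.0923  0.092 ]
```

View pics/w1.png

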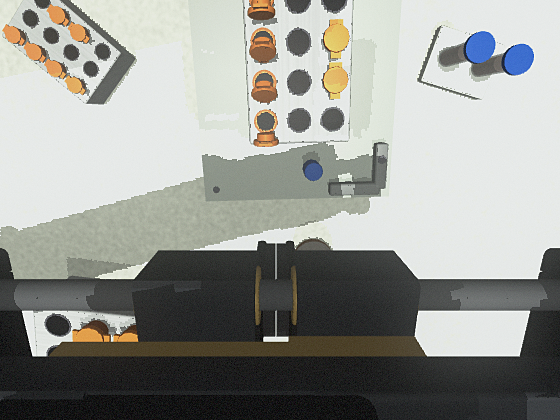

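Wrist view: middle-row wells at (299,120) and (298,82), against (300,119) and (300,81) expected, so the pose agrees within about 1 mm. Lid 1's back is at (265,140), the cap at (313,170) and the bottle behind the hand. I descend behind lid 1.

>>> carry_out([
  [[6, -6, 20, 0, 0, -0.03, 0], [6, 0, 40, 0, 0, 0, 0], [0, 0, 35, 0, 0, 0, 0], [0, 0, 15, 0, 0, 0, 0], [0, 0, 0, 0, 0, 0, 0], [0, 0, 0, 0, 0, 0, 0]],
])

```text
time: 3.15
position: [0.5242, 0.0115, 0.1219]
tool_rot: [3.139, -0.0, 1.419]
contact_force: [-0.2, -0.7, 0.2]
width: 0.009
finger_force: 0.0
```

```bash
cat > where.py <<'E'
from workcell import r
from h import *
s=r.read_state();p=s["position"]
ctr=np.array([.5659,.1054]);Y=np.array([.151,.9885]);X=np.array([.9885,-.151])
d=p[:2]-(ctr-.028*X)
print(s["time"],p.round(4),s["tool_rot"].round(4),"off row mm",(d@X*1e3).round(1),"from first mm",((d@Y+.045)*1e3).round(1),"tip z",((p[2]-.008)*1e3).round(2),s["contact_force"].round(2))
E
python3 where.py
python3 - <<'E'
from workcell import r
from h import *
im=r.grab_frame("scene");cv2.imwrite("pics/s1.png",cv2.resize(im[170:310,210:390],None,fx=4,fy=4,interpolation=cv2.INTER_CUBIC))
E
```

```text
3.15 [0.5242 0.0115 0.1219] [ 3.1393e+00 -2.0000e-04  1.4192e+00] off row mm 1.0 from first mm -54.1 tip z 113.93 [-0.2  -0.74  0.19]
```

View pics/s1.png

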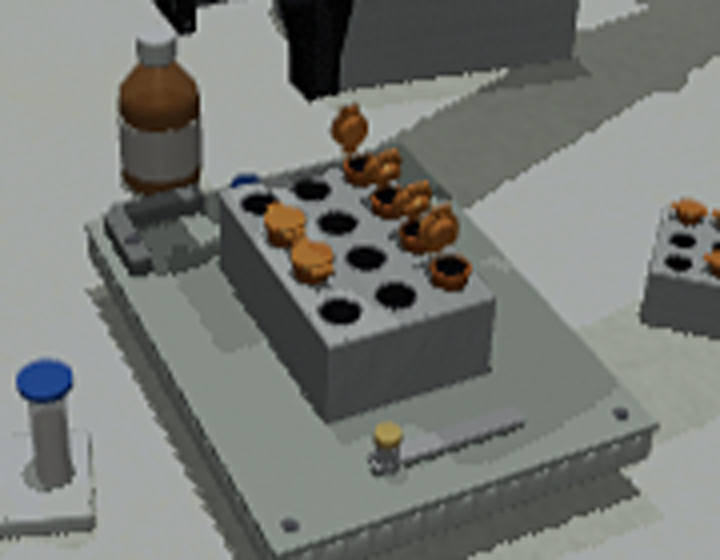

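Scene crop: the fingertip (crop px (310,90)) stands behind lid 1 (350,125), with all four lids open ahead of it. I lower to 2 mm above the shut-lid height.

>>> carry_out([
  [[0, -1, 4, 0, 0, 0, 0], [0, 0, 4, 0, 0, 0, 0], [0, 0, 0, 0, 0, 0, 0], [0, 0, 0, 0, 0, 0, 0]],
])

```text
time: 3.7
position: [0.522, 0.0119, 0.1125]
tool_rot: [-3.142, 0.0, 1.42]
contact_force: [-0.1, 0.0, -0.1]
width: 0.008
finger_force: 0.0
```

```bash
python3 where.py
```

```text
3.7 [0.522  0.0119 0.1125] [-3.1415  0.      1.4199] off row mm -1.2 from first mm -54.1 tip z 104.53 [-0.05  0.03 -0.14]
```

>>> carry_out([
  [[0, 1, -1, 0, 0, 0, 0], [6, 0, 0, 0, 0, 0, 0], [6, 0, 0, 0, 0, 0, 0], [5, 0, 0, 0, 0, 0, 0], [5, 0, 0, 0, 0, 0, 0], [5, 0, 0, 0, 0, 0, 0], [5, 0, 0, 0, 0, 0, 0], [5, 0, 0, 0, 0, 0, 0]],
])

```text
time: 4.7
position: [0.5288, 0.0481, 0.1136]
tool_rot: [3.141, 0.0, 1.419]
contact_force: [0.1, -0.9, 0.3]
width: 0.005
finger_force: 0.6
```

```bash
python3 where.py
```

```text
4.7 [0.5288 0.0481 0.1136] [3.1413e+00 5.0000e-04 1.4192e+00] off row mm -0.0 from first mm -17.3 tip z 105.63 [ 0.08 -0.95  0.29]
```

Contact is about 1 N, height 105.6 mm, and the path is on the row. I continue.

>>> carry_out([
  [[5, 0, 0, 0, 0, 0, 0], [5, 0, 0, 0, 0, 0, 0], [5, 0, 0, 0, 0, 0, 0], [5, 0, 0, 0, 0, 0, 0], [5, 0, 0, 0, 0, 0, 0], [5, 0, 0, 0, 0, 0, 0], [5, 0, 0, 0, 0, 0, 0]],
])

```text
time: 5.58
position: [0.534, 0.0834, 0.1136]
tool_rot: [3.141, -0.0, 1.42]
contact_force: [-0.1, -1.5, 0.3]
width: 0.006
finger_force: 0.3
```

```bash
python3 where.py
```

```text
5.575 [0.534  0.0834 0.1136] [ 3.1414e+00 -4.0000e-04  1.4196e+00] off row mm -0.2 from first mm 18.4 tip z 105.59 [-0.07 -1.49  0.27]
```

>>> carry_out([
  [[5, 0, 0, 0, 0, 0, 0], [5, 0, 0, 0, 0, 0, 0], [5, 0, 0, 0, 0, 0, 0], [5, 0, 0, 0, 0, 0, 0], [5, 0, 0, 0, 0, 0, 0], [5, 0, 0, 0, 0, 0, 0], [5, 0, 0, 0, 0, 0, 0], [5, 0, 0, 0, 0, 0, 0]],
])

```text
time: 6.58
position: [0.5399, 0.123, 0.1135]
tool_rot: [3.142, -0.0, 1.42]
contact_force: [0.0, 0.2, -0.1]
width: 0.003
finger_force: 0.2
```

>>> carry_out([
  [[5, 0, 0, 0, 0, 0, 0], [5, 0, 0, 0, 0, 0, 0], [5, 0, 0, 0, 0, 0, 0], [5, 0, 0, 0, 0, 0, 0], [5, 0, 0, 0, 0, 0, 0], [5, 0, 0, 0, 0, 0, 0], [5, 0, 0, 0, 0, 0, 0], [5, 0, 0, 0, 0, 0, 0]],
])

```text
time: 7.58
position: [0.5459, 0.1624, 0.1134]
tool_rot: [-3.141, -0.0, 1.42]
contact_force: [-0.4, -0.5, 0.3]
width: 0.004
finger_force: 0.1
```

```bash
python3 where.py
```

```text
7.575 [0.5459 0.1624 0.1134] [-3.1415e+00 -1.0000e-04  1.4199e+00] off row mm -0.4 from first mm 98.3 tip z 105.45 [-0.45 -0.5   0.34]
```

>>> carry_out([
  [[5, 0, 0, 0, 0, 0, 0], [5, 0, 0, 0, 0, 0, 0], [5, 0, 0, 0, 0, 0, 0], [8, 0, 0, 0, 0, 0, 0], [10, 0, 0, 0, 0, 0, 0], [10, 0, -10, 0, 0, 0, 0], [20, 0, -30, 0, 0, 0, 0], [30, 0, -40, 0, 0, 0, 0], [20, 0, -30, 0, 0, 0, 0], [0, 0, 0, 0, 0, 0, 0], [0, 0, 0, 0, 0, 0, 0]],
])

```text
time: 8.95
position: [0.5627, 0.2731, 0.2229]
tool_rot: [-3.141, 0.001, 1.42]
contact_force: [0.4, 0.5, 0.0]
width: 0.007
finger_force: 0.0
```

```bash
python3 where.py
python3 - <<'E'
from workcell import r
from h import *
a=r.grab_frame("scene")[170:310,220:370];b=r.grab_frame("top")[150:270,160:310]
f=lambda i:cv2.resize(i,(400,int(i.shape[0]*400/i.shape[1])),interpolation=cv2.INTER_CUBIC)
a,b=f(a),f(b);h=min(len(a),len(b));cv2.imwrite("pics/c2.png",np.hstack([a[:h],b[:h]]))
E
```

```text
8.95 [0.5627 0.2731 0.2229] [-3.1410e+00  1.3000e-03  1.4197e+00] off row mm -0.5 from first mm 210.3 tip z 214.9 [0.44 0.46 0.  ]
```

View pics/c2.png

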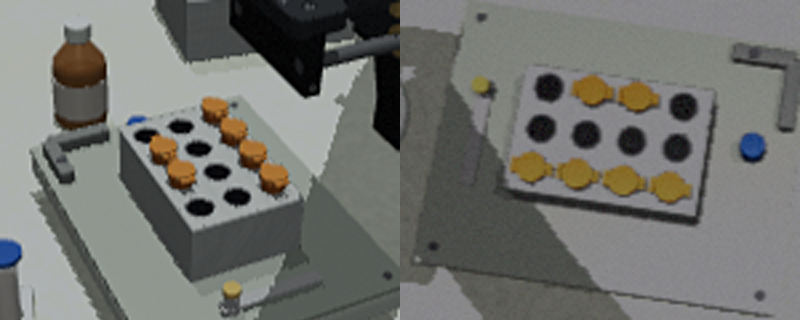

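Both crops show four lids shut: scene px (215,108) to (274,178), top px (531,167) to (670,187). The block and the other things have not moved. I check the lids' lips from the wrist camera.

Run:
```python
from workcell import r
from h import *
s=r.read_state();im=r.grab_frame("wrist");C=cam(r,"wrist",s)
ctr=np.array([.5659,.1054]);Y=np.array([.151,.9885]);X=np.array([.9885,-.151])
P=proj(C,[[*(ctr+x*X+y*Y),.104] for x in(-.028,.028) for y in(-.045,-.015,.015,.045)]);print(P.round(0))
x0,y0=np.clip(P.min(0)-25,0,None).astype(int);x1,y1=(P.max(0)+25).astype(int)
c=im[y0:y1,x0:x1];print(x0,y0,x1,y1)
k=min(800/c.shape[1],600/c.shape[0]);cv2.imwrite("pics/w2.png",cv2.resize(c,None,fx=k*.99,fy=k*.99,interpolation=cv2.INTER_CUBIC))
# top view: shape of amber blobs front vs far
t=r.grab_frame("top");hsv=cv2.cvtColor(t,cv2.COLOR_BGR2HSV)
m=cv2.inRange(hsv,(8,140,60),(30,255,255));n,l,st,c=cv2.connectedComponentsWithStats(m)
Ct=cam(r,"top")
for i in range(1,n):
    if st[i,4]>30 and 150<c[i][1]<240 and c[i][0]<300:
        d=cast(Ct,c[i],.104)[0][:2]-ctr;print(c[i].round(1),st[i,2:],(d@X*1e3).round(1),(d@Y*1e3).round(1))
```

```text
[[277. 403.]
 [277. 379.]
 [277. 353.]
 [277. 326.]
 [333. 403.]
 [334. 379.]
 [335. 353.]
 [337. 326.]]
252 301 362 428
[231.8 183.5] [ 15  10 109] 27.1 14.1
[248.6 186. ] [ 15  11 110] 27.0 -15.5
[208.6 212.2] [ 15  11 112] -28.4 44.6
[226.  214.8] [ 15  11 112] -28.7 14.4
[243.4 217.3] [ 16  11 113] -28.6 -15.6
[260.5 219.8] [ 15  11 109] -28.7 -45.1
```

View pics/w2.png

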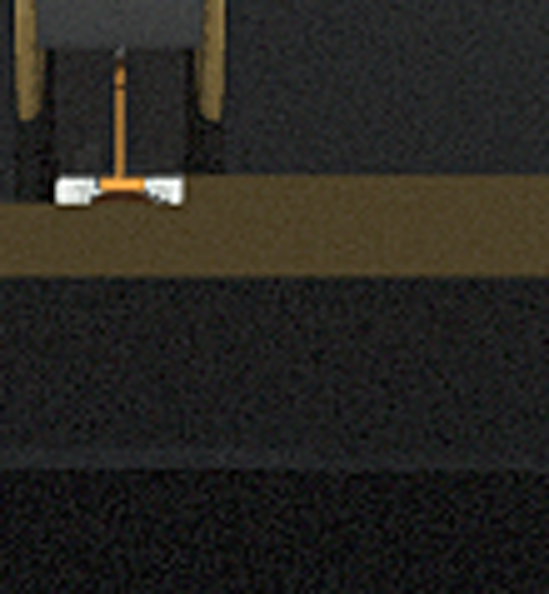

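The wrist view is blocked by the hand, with only a lid and its strap visible at (122,184). In the top view, though, the four front lids match the two shut far-row lids in size (109–113 px against 109–110 px) and position. They sit at y = ±15 and ±45 mm within about 1 mm, and the sweep stayed inside the stated 0 to 3 mm height. The hand is clear.

```bash
python3 -c "
from workcell import r
print(r.sign_off())"
```

```text
the job is handed in; nothing more can be done
None
```

All four lids were folded over in order, the camera views show them shut, the block and the other items look unmoved, and the job was handed in at about 9 s with the hand clear; a last fraction of a degree of lid opening would not show in the images.

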